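Sign on at the till with the contact key

TASK

Sign on at the till: lift the contact key (the flat grip that ends in a round steel button) up and off its hook on the key rail, and hold its button end square in the round cup of the sloping key reader, pressing lightly so that the sprung contact in the cup is pushed in. The till stays signed on only while the key is held there, so finish still holding it on the reader; leave the other two things hanging and everything else on the counter as it is.

Things in the scene. Friction and masses are not known exactly. Their poses are not given: they have to be found in the camera images.
- key_grip (a point): Centre of the contact key, the thing to take: 74 mm long, about 45 g, hanging upright on any one of the hooks (its z up, y along the row of hooks). Flat black grip 24 mm wide (y), 14 mm thick (x), from 26 mm below this point to 18 mm above. Below the grip a 20 mm wide, 2.5 mm high collar, then the round steel button, 16 mm wide, 8.5 mm long.
- key_tip (a point): Centre of the flat end face of the key's round button, 37 mm below key_grip along the key's own axis (-z of the key); same axes.
- contact_key: The same contact key; origin at the centre of the top bar of its wire loop, 35.5 mm above key_grip on the key's axis, same axes. Wire 3 mm; the loop stands in the key's y-z plane, 22 mm wide outside, opening 16 mm wide and 16 mm high; its bar rests on the hook.
- key_rail: Dark sheet-steel stand, fixed; origin at the centre of its underside, z up, hooks pointing to -x. Foot plate 100 (x) x 232 (y) x 4 mm; open back frame (two uprights and a cross bar) 129 mm high at x = 31 to 35 mm. Three flat hooks, 8 mm wide and 3 mm thick, at y = +75, 0, -75 mm, upper faces at z = 122 mm.
- hook_middle (a point): Point on the upper face of the middle hook where a loop hangs; same axes as key_rail. The hook ends 18 mm from here towards -x in a tip turned up 7 mm: a hung thing must rise more than 7 mm (the contact key at most 13 mm, then its grip meets the hook's underside) before it can be drawn off towards -x.
- cupboard_key: Cupboard key hanging on another hook: black grip 26 mm wide and flat toothed brass blade, 83 mm long in all; origin at the centre of the top bar of its wire loop, z up. Leave it hanging.
- bottle_opener: Flat steel bottle opener hanging on another hook, 28 mm wide, 83 mm long in all; origin at the centre of the top bar of its wire loop, z up. Leave it hanging.
- reader_cup (a point): Centre of the mouth of the reader's round cup, flush with the face, 86 mm above the counter. z points straight out of the cup, leaning 0.45 rad (26 degrees) from vertical to the reader's front; y is level. Cup 22 mm wide, 12 mm deep, in a fixed 72 x 68 mm head, a steel ring round it. In it a sprung brass contact, its top 2 mm below the mouth.
- reader_contact (a joint): How far the reader's sprung contact is pushed in along the cup's axis (m): 0 free, 0.005 at its stop. It starts to move at 1.4 N and needs 4.9 N to reach its stop.
- reader: The key reader's foot, fixed; origin at the centre of its underside, front towards -x.
- counter_bell: Domed call bell, 72 mm wide, 58 mm high, standing loose; origin under its centre. Leave it alone.
- order_pad: Yellow order pad, 140 x 88 x 11 mm, lying loose on the counter; origin under its centre. Leave it alone.
There are look-alikes about, which are no part of the job. Leave any pink or red look-alike of the contact_key alone.

How it is judged:
By the outcome, as a careful person would: the job done as asked, in the order asked, and still so for the second after the job is handed in, while the arm keeps its last pose, push and grip.
It also fails if it takes over 38 s, if anything falls off the work surface, if the arm or the gripper's body presses on something with over 40 N, if the wrist force passes 120 N, or if a joint passes its speed limit or range.

ROBOT

A 7-joint arm with a two-finger parallel gripper is mounted at the origin on a cart in front of the work surface, level with it; the furniture and walls round the work are solid. World frame = base frame: x ahead of the robot, y to its left, z up, the work surface at z = 0. Lengths are in mm, angles in rad, forces in N, time in s.
With the tool pointing down it reaches from about 425 to 925 mm from the base axis. Payload 6.8 kg.
Tool frame: the origin (TCP) lies midway between the tips of the shut fingers; the grasp point (between the pads) lies 19 mm behind it (grip_point_offset is the distance from the TCP to the grasp point, in mm); z points along the fingers, y is the line along which they close (so a half turn about z gives the same grasp; the last joint's range is limited). The gripper opens to 85 mm and grips with 20 to 120 N. Pads are 22 mm wide; open, the fingers measure 114 mm over their backs; the gripper's body (76 mm by 85 mm) begins 54 mm behind the grasp point. The pads swing forward as they close: fully open they stand 13 mm farther back than shut.
Start: joints at [-1.28, 0.477, 0.022, 1.555, -0.011, 1.109, -0.083], TCP at [262.109, 622.05, 231.308] pointing down, gripper open.
Joint ranges: [-2.96, 2.96], [-0.34, 2.1], [-1.41, 1.46], [0.24, 2.44], [-1.37, 4.51], [0.17, 1.92], [-2.96, 2.96]. Speed limits (rad/s): [2.39, 2.39, 3.14, 3.14, 3.14, 3.14, 3.14].

INTERFACE

Orientations are given as a 3x3 rotation matrix whose columns are the frame's x, y, z axes.
In Python, from rig import * gives the robot as it stands. The module is installed in compiled form; this text tells all that it offers.
- The arm moves only by the tool arm_command, never from a script. Its argument "targets" is a list of rows, each an object of numbers: "ax", "ay", "az": the turn, a rotation vector about the tool's x, y, z in rad; "dx", "dy", "dz": the shift along the tool's x, y, z in mm; "jaw": the finger opening in mm, from 0 to 85.4. In form: [{"ax": .., "ay": .., "az": .., "dx": .., "dy": .., "dz": .., "jaw": ..}, ...]. A call has 1 to 20 rows; each row shifts and turns the commanded pose from where the row before left it, along the tool's axes as they then stand; what a row does not reach is not made up. A row lasts 1/8 s, in which the tool goes at most 62.5 mm and 10.7 degrees, less where a joint would pass 70% of its speed; a pose out of reach is approached as far as the arm can. A call with a gripper value outside its range is refused whole. The fingers move at their own pace and stop on an object; the grip force is fixed at half the most. Time passes only in rows, so rows that do not move let the fingers close. It gives the time, the measured TCP pose, the force, the opening and the grip force at its end, in the units of the state.
- read_state(): the state, without advancing time (a new reading comes with each control period).
- camera(name): name is "scene" or "side" or "wrist"; returns a dict with "pixels" (480x640x3 uint8, red, green, blue), "K" (3x3 intrinsics, pixels), "position" and "rotation" of the camera in the world. Camera axes: x right, y down, z forward; pixel columns grow to the right and rows downward; lengths in mm; the calibration is good to about 2 mm. A picture is of the moment at which its call begins. There is no depth.
- finish_job(): hands the job in; it is judged then, once.
The state is a dict: "time_s": time; "qpos": joint angles; "dq": joint speeds; "tau": joint torques, N m; "ee_pos": TCP position; "orientation": TCP orientation; "ft_force": force on the tool from outside, world axes, zero at the start; "wrist_torque": the same for the moment, N m; "gripper_width": opening from 0.0 (shut) to 1.0 (fully open); "finger_force": force on a finger pad.
Only numpy, scipy, OpenCV 4.12 (cv2) and the standard library are available. Lean on these libraries where they do the work, as an engineer would, in place of code of your own. Each camera call takes 0.05 s, during which the arm holds its last target. There are 200 camera calls.

## Working session

There is one attempt and no reset: what is moved stays moved. The work goes in short steps, Python scripts to look and compute and a tool call to move; the robot and the scene stay as the last step left them, time stands still between calls to the robot, and variables do not carry over. Pictures are saved under pics/ and viewed, at most 10 in all, crops included, and the job is handed in when it is done.

Besides the shell and the picture viewer there is one more tool, called after "Request:" as name([rows], argument=value, ...), one row to a line, values as JSON. arm_command: Moves the arm, as the interface text tells. Its arguments: {"type":"object","properties":{"targets":{"type":"array","items":{"type":"object","properties":{"ax":{"type":"number"},"ay":{"type":"number"},"az":{"type":"number"},"dx":{"type":"number"},"dy":{"type":"number"},"dz":{"type":"number"},"jaw":{"type":"number"}}}}},"required":["targets"]}

```bash
mkdir -p pics; cat > h.py <<'E'
import numpy as np, cv2, pickle
from rig import *
def snap(n,f):
    c=camera(n); cv2.imwrite(f'pics/{f}.png',c['pixels'][:,:,::-1]); pickle.dump(c,open(f'pics/{f}.pkl','wb')); return c
def load(f): return pickle.load(open(f'pics/{f}.pkl','rb'))
def ray(c,u,v):
    d=np.array(c['rotation'])@np.linalg.solve(np.array(c['K']),[u,v,1.]); return np.array(c['position'],float),d/np.linalg.norm(d)
def proj(c,p):
    q=np.array(c['K'])@(np.array(c['rotation']).T@(np.array(p,float)-c['position'])); return q[:2]/q[2]
def tri(*a):
    A=np.zeros((3,3));b=np.zeros(3);R=[]
    for c,u,v in a:
        o,d=ray(c,u,v);P=np.eye(3)-np.outer(d,d);A+=P;b+=P@o;R.append((o,P))
    x=np.linalg.solve(A,b); return x,[round(float(np.linalg.norm(P@(x-o))),1) for o,P in R]
E
python3 - <<'E'
from h import *
np.set_printoptions(precision=3,suppress=True)
for n in("scene","side","wrist"):
    c=snap(n,n+"0"); print(n,c['position'],np.array(c['rotation']).tolist(),c['K'][0][0])
s=read_state(); print(s['time_s'],s['ee_pos'],s['orientation'],s['gripper_width'])
E
```

```text
scene [-437.746  579.99   905.385] [[-0.5353652654536121, -0.4877431552196095, 0.6895582985376969], [-0.8445910074555047, 0.30230738828920545, -0.4419007502947409], [0.007075497938590367, -0.8189730505469514, -0.5737883580264952]] 571.191823352109
side [-239.103 -385.788  481.065] [[0.4033014729802755, -0.3729954096367503, 0.8355969999239186], [-0.9147481416340786, -0.1402239626630213, 0.37891038211175926], [-0.024161110672729136, -0.9171759180686073, -0.39774938849238695]] 463.43907554798244
wrist [185.104 655.048 374.803] [[0.3880096203054063, 0.8715980704998868, 0.2996086414830609], [0.9216544115791655, -0.3664783623586984, -0.12746276138364962], [-0.0012962126033499814, 0.3255924038176526, -0.9455093370290566]] 426.4356416693183
0.15 [261.974 621.619 230.58 ] [[-0.922  0.388 -0.   ]
 [ 0.388  0.922 -0.001]
 [-0.    -0.001 -1.   ]] 0.9975793113343142
```

View pics/scene0.png

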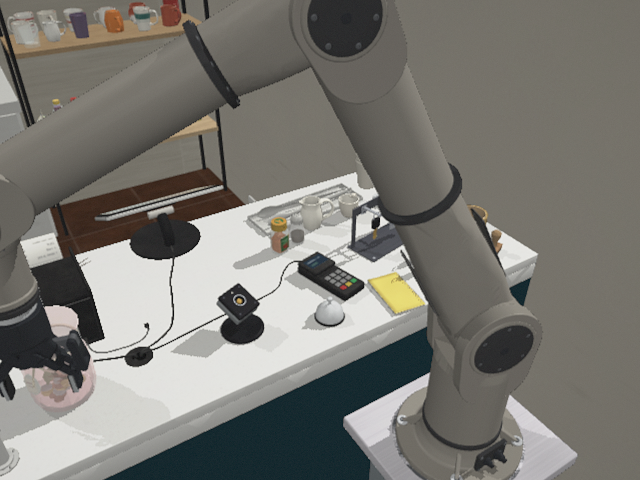

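View pics/side0.png

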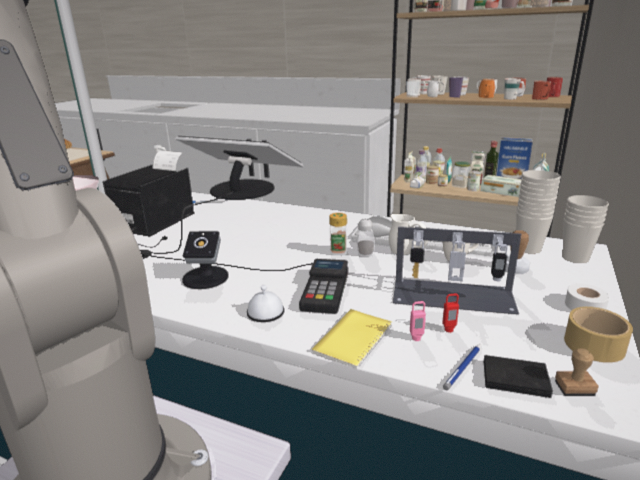

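The side view shows three things on the rail: the cupboard key with brass blade at (417,255), the opener at (457,258), and a black grip with a steel end at (499,262). The look-alikes lying on the counter are pink (418,320) and red (451,312). I choose the one at (499,262) and will check it in a crop. The reader is at (202,243) in side and (239,300) in scene.

```bash
python3 - <<'E'
from h import *
im=cv2.imread('pics/side0.png')
a=cv2.resize(im[222:322,385:525],None,fx=5.6,fy=5.6,interpolation=cv2.INTER_CUBIC)[:, :784]
b=cv2.resize(im[225:295,170:240],None,fx=4,fy=4,interpolation=cv2.INTER_CUBIC)
s=cv2.imread('pics/scene0.png'); d=cv2.resize(s[275:345,205:275],None,fx=4,fy=4,interpolation=cv2.INTER_CUBIC)
cv2.imwrite('pics/cropA.png',a[:560])
e=np.hstack([b,d]);cv2.imwrite('pics/cropB.png',e)
E
```

```text
(no output)
```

View pics/cropA.png

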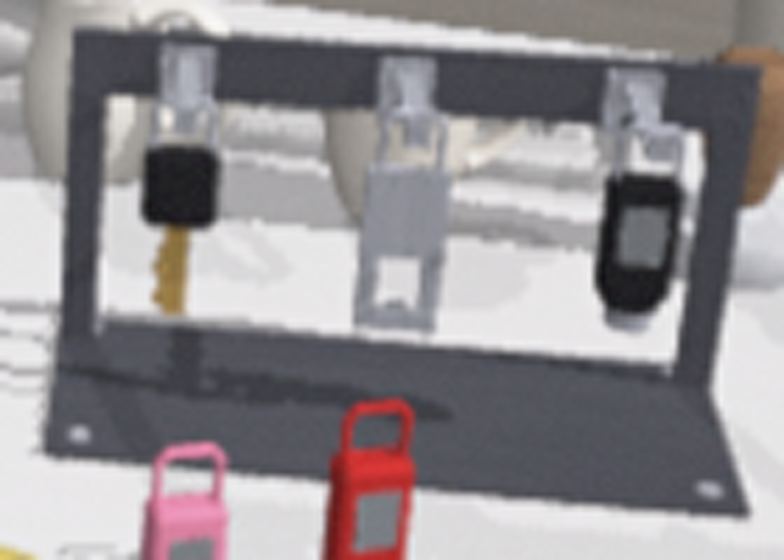

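View pics/cropB.png

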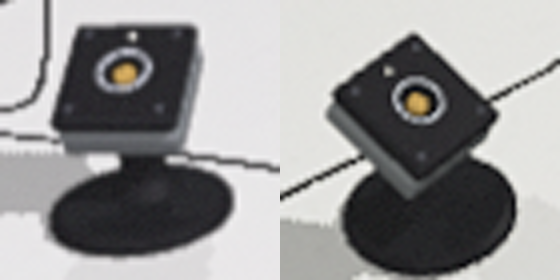

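```bash
python3 - <<'E'
from h import *
from scipy.optimize import least_squares
np.set_printoptions(precision=1,suppress=True)
S=load('side0');C=load('scene0')
f=lambda u,v:(S,385+u/5.6,222+v/5.6)
def plane(a,z):
    o,d=ray(*a);return o+d*(z-o[2])/d[2]
L=plane(f(45,455),4);R=plane(f(748,515),4);print(L,R,np.linalg.norm(L-R))
# rail fit: x,y,yaw, key hook depth h, frame halfwidth
obs=[((-50,116,4),(45,455)),((-50,-116,4),(748,515))]
def rot(y):return np.array([[np.cos(y),-np.sin(y),0],[np.sin(y),np.cos(y),0],[0,0,1]])
def pts(p):
    x,y,yaw,h,w=p
    m=[(-50,116,4),(-50,-116,4),(31,w,129),(31,-w,129),(h,-75,122-1.5-35.5-37+0),(h-7,-75,66.+21-0),(h-18,75,129),(h-18,0,129),(h-18,-75,129)]
    return [rot(yaw)@np.array(q,float)+[x,y,0] for q in m]
px=[(45,455),(748,515),(75,30),(762,68),(627,322),(642,236),(189,45),(408,57),(637,69)]
px=[f(*q)[1:] for q in px]
def res(p):return np.concatenate([proj(S,q)-u for q,u in zip(pts(p),px)])
r=least_squares(res,[(L[0]+R[0])/2+50,(L[1]+R[1])/2,0,-10,112],loss='soft_l1');print('rail',r.x,r.fun.reshape(-1,2))
x,y,yaw,h,w=r.x;print('keyhook',rot(yaw)@[h,-75,122]+[x,y,0],yaw)
# reader
a=(S,170+124/4,225+72/4);b=(C,205+138/4,275+100/4)
print('cup',tri(a,b))
cs=[(34,36),(-34,36),(-34,-36),(34,-36)]
sp=[(82,25),(203,27),(180,135),(55,132)];cp=[(53,92),(132,35),(217,110),(132,182)]
for (W,D) in((36,34),(34,36)):
  loc=[(D,W),(D,-W),(-D,-W),(-D,W)]
  def res2(p):
    o=[]
    Rm=rot(p[2])@np.array([[np.cos(p[3]),0,-np.sin(p[3])],[0,1,0],[np.sin(p[3]),0,np.cos(p[3])]])
    c=np.array([p[0],p[1],86])
    o+=list(proj(S,c)-a[1:])+list(proj(C,c)-b[1:])
    for l,s,k in zip(loc,sp,cp):
        q=c+Rm@[l[0]+p[4],l[1],0.]
        o+=list(proj(S,q)-(170+s[0]/4,225+s[1]/4))+list(proj(C,q)-(205+k[0]/4,275+k[1]/4))
    return np.array(o)
  t=tri(a,b)[0]
  r2=least_squares(res2,[t[0],t[1],0,.45,0]);print('reader',W,r2.x[:2],'yaw tilt off',np.round(r2.x[2:],3),np.sqrt(2*r2.cost/20), 'z',np.round(rot(r2.x[2])@[-np.sin(.45),0,np.cos(.45)],3))
E
```

```text
[ 518.1 -193.1    4. ] [ 566.2 -416.3    4. ] 228.3328291924033
rail [ 592.5 -294.7    0.2   34.4  114.2] [[ -0.9  -1. ]
 [  1.1   0.3]
 [  0.3  -0.3]
 [  0.2   0.3]
 [ -3.2  -9.4]
 [ -3.  -10.3]
 [ -0.2   1.1]
 [  0.8   1.4]
 [  1.5   1.8]]
keyhook [ 640.7 -361.6  122. ] 0.19497967133971
cup (array([476.6, 216.4,  85. ]), [1.1, 1.1])
reader 36 [482.1 217.9] yaw tilt off [ 0.4  0.5 -6.3] 1.469536334378491 z [-0.4 -0.2  0.9]
reader 34 [482. 218.] yaw tilt off [ 0.4  0.5 -6.2] 1.393349219759106 z [-0.4 -0.2  0.9]
```

```bash
cat > fit.py <<'E'
from h import *
from scipy.optimize import least_squares
np.set_printoptions(precision=1,suppress=True)
S=load('side0')
f=lambda u,v:(385+u/5.6,222+v/5.6)
def rot(y):return np.array([[np.cos(y),-np.sin(y),0],[np.sin(y),np.cos(y),0],[0,0,1]])
m=lambda h,w:[(-50,116,4),(-50,-116,4),(31,w,129),(31,-w,129),(h,-75,51),(h-7,-75,88-26),(h-7,-75,106)]
px=[f(*q) for q in [(45,455),(748,515),(75,30),(762,68),(627,322),(640,305),(645,178)]]
def res(p):return np.concatenate([proj(S,rot(p[2])@np.array(q,float)+[p[0],p[1],0])-u for q,u in zip(m(p[3],p[4]),px)])
r=least_squares(res,[592,-294,.2,-10,114],loss='soft_l1');print('rail',np.round(r.x,3),r.fun.reshape(-1,2))
x,y,yaw,h,w=r.x;print('keyhook',rot(yaw)@[h,-75,122]+[x,y,0],yaw)
s=read_state();print(s['qpos'])
E
python3 fit.py
```

```text
rail [ 592.1 -294.8    0.2  -10.4  114.4] [[-0.5 -0.3]
 [ 1.4 -0.1]
 [-0.1  0.1]
 [-0.1 -0. ]
 [-0.2 -0.1]
 [-1.2 -0.5]
 [ 1.   0.9]]
keyhook [ 597.6 -370.3  122. ] 0.21080305908725644
[-1.3  0.5  0.   1.6 -0.   1.1 -0.1]
```

```bash
cat > plan.py <<'E'
from h import *
from scipy.spatial.transform import Rotation as Ro
s=read_state();p=np.array(s['ee_pos']);R=np.array(s['orientation'])
def path(N,goal,yawY):
    th0=np.degrees(np.arctan2(R[1,1],R[0,1]));dth=np.radians(((yawY-th0+180)%360)-180)
    a0,a1=np.arctan2(p[1],p[0]),np.arctan2(goal[1],goal[0]);r0,r1=np.hypot(*p[:2]),np.hypot(*goal[:2])
    P=[np.array([np.cos(a)*r,np.sin(a)*r,z]) for a,r,z in zip(np.linspace(a0,a1,N+1),np.linspace(r0,r1,N+1),np.linspace(p[2],goal[2],N+1))]
    Rc=R
    for i in range(N):
        d=Rc.T@(P[i+1]-P[i]);print(np.round(d,1),round(-dth/N,4))
        Rc=Ro.from_rotvec([0,0,dth/N]).as_matrix()@Rc
E
python3 -c "
from plan import *
path(20,(598,-370,200),-77.9)"
```

```text
[-58.3  -1.1   1.5] 0.1266
[-58.4   1.3   1.5] 0.1266
[-58.4   3.6   1.5] 0.1266
[-58.3   6.    1.5] 0.1266
[-58.2   8.3   1.5] 0.1266
[-57.9  10.7   1.5] 0.1266
[-57.6  13.    1.5] 0.1266
[-57.1  15.4   1.5] 0.1266
[-56.6  17.7   1.5] 0.1266
[-55.9  20.    1.5] 0.1266
[-55.2  22.3   1.5] 0.1266
[-54.4  24.5   1.5] 0.1266
[-53.4  26.8   1.5] 0.1266
[-52.4  28.9   1.5] 0.1266
[-51.3  31.1   1.5] 0.1266
[-50.1  33.2   1.5] 0.1266
[-48.9  35.3   1.5] 0.1266
[-47.5  37.3   1.5] 0.1266
[-46.1  39.2   1.5] 0.1266
[-44.5  41.1   1.5] 0.1266
```

Request:
arm_command([
  {"dx": -58,"dy": -1,"dz": 0,"az": 0.127,"jaw": 60},
  {"dx": -58,"dy": 1,"dz": 0,"az": 0.127,"jaw": 60},
  {"dx": -58,"dy": 4,"dz": 0,"az": 0.127,"jaw": 60},
  {"dx": -58,"dy": 6,"dz": 0,"az": 0.127,"jaw": 60},
  {"dx": -58,"dy": 8,"dz": 0,"az": 0.127,"jaw": 60},
  {"dx": -58,"dy": 11,"dz": 0,"az": 0.127,"jaw": 60},
  {"dx": -58,"dy": 13,"dz": 0,"az": 0.127,"jaw": 60},
  {"dx": -57,"dy": 15,"dz": 0,"az": 0.127,"jaw": 60},
  {"dx": -57,"dy": 18,"dz": 0,"az": 0.127,"jaw": 60},
  {"dx": -56,"dy": 20,"dz": 0,"az": 0.127,"jaw": 60},
])

```text
$.targets[0]: bad value
```

```bash
python3 -c "
from plan import *
print(p,R.round(3).tolist(),s['qpos'],s['dq'])
path(11,(598,-370,200),-77.9)"
```

```text
[261.97389546 621.61926453 230.57990305] [[-0.922, 0.388, -0.0], [0.388, 0.922, -0.001], [-0.0, -0.001, -1.0]] [-1.28009233  0.47760336  0.02237188  1.55616343 -0.01146135  1.10932197
 -0.08308302] [-0.00153581 -0.00198228  0.00011089 -0.00395543  0.0007675   0.00048175
 -0.00160755]
[-105.8   -5.7    2.8] 0.2301
[-106.4    2.     2.8] 0.2301
[-106.3    9.8    2.8] 0.2301
[-105.7   17.7    2.8] 0.2301
[-104.6   25.4    2.8] 0.2301
[-102.8   33.1    2.7] 0.2301
[-100.5   40.7    2.7] 0.2301
[-97.6  48.1   2.7] 0.2301
[-94.2  55.3   2.7] 0.2301
[-90.2  62.3   2.7] 0.2301
[-85.8  69.    2.7] 0.2301
```

Request:
arm_command([
  {"ax": 0,"ay": 0,"az": 0.127,"dx": -58,"dy": -1,"dz": 0,"jaw": 60},
  {"ax": 0,"ay": 0,"az": 0.127,"dx": -58,"dy": 1,"dz": 0,"jaw": 60},
  {"ax": 0,"ay": 0,"az": 0.127,"dx": -58,"dy": 4,"dz": 0,"jaw": 60},
  {"ax": 0,"ay": 0,"az": 0.127,"dx": -58,"dy": 6,"dz": 0,"jaw": 60},
  {"ax": 0,"ay": 0,"az": 0.127,"dx": -58,"dy": 8,"dz": 0,"jaw": 60},
  {"ax": 0,"ay": 0,"az": 0.127,"dx": -58,"dy": 11,"dz": 0,"jaw": 60},
  {"ax": 0,"ay": 0,"az": 0.127,"dx": -58,"dy": 13,"dz": 0,"jaw": 60},
  {"ax": 0,"ay": 0,"az": 0.127,"dx": -57,"dy": 15,"dz": 0,"jaw": 60},
  {"ax": 0,"ay": 0,"az": 0.127,"dx": -57,"dy": 18,"dz": 0,"jaw": 60},
  {"ax": 0,"ay": 0,"az": 0.127,"dx": -56,"dy": 20,"dz": 0,"jaw": 60},
])

```text
time_s: 1.4
ee_pos: [628.1, 234.8, 225.5]
orientation: [[0.076, 0.996, -0.056], [0.997, -0.075, 0.026], [0.022, -0.058, -0.998]]
ft_force: [-107.6, 59.7, 20.5]
gripper_width: 0.703
finger_force: 54.3
```

```bash
python3 -c "
from plan import *
print(p,R.round(3).tolist(),s['qpos'],s['gripper_width'])
path(11,(598,-370,200),-77.9)"
```

```text
[628.13341521 234.78202068 225.49410042] [[0.076, 0.996, -0.056], [0.997, -0.075, 0.026], [0.022, -0.058, -0.998]] [-0.69199875  0.52050645  0.38721628  1.55508734 -0.2544984   1.15593006
 -0.31336259] 0.7031565416510799
[-50.4  24.1  -0.2] 0.1168
[-49.7  25.8  -0.3] 0.1168
[-49.1  27.6  -0.3] 0.1168
[-48.3  29.4  -0.4] 0.1168
[-47.5  31.1  -0.5] 0.1168
[-46.6  32.9  -0.6] 0.1168
[-45.7  34.5  -0.7] 0.1168
[-44.7  36.2  -0.8] 0.1168
[-43.6  37.9  -0.8] 0.1168
[-42.5  39.5  -0.9] 0.1168
[-41.3  41.1  -1. ] 0.1168
```

```bash
python3 -c "
from h import *
for n in('scene','side','wrist'): snap(n,n+'1')
s=read_state();print(s['time_s'],s['ee_pos'],s['ft_force'],s['finger_force'],s['gripper_width'],s['dq'])
i=[cv2.resize(cv2.imread(f'pics/{n}1.png'),(400,300)) for n in('scene','side','wrist')]
cv2.imwrite('pics/m1.png',np.vstack([np.hstack(i[:2]),np.hstack([i[2],i[2]*0])]))"
```

```text
1.55 [627.52053884 224.83749833 223.70815111] [-76.23540431  20.08268938  17.82620655] 38.864955031313 0.7024605586896845 [-0.01748774 -0.00221486  0.00571447  0.00762168  0.03386581 -0.01320374
 -0.0037139 ]
```

View pics/m1.png

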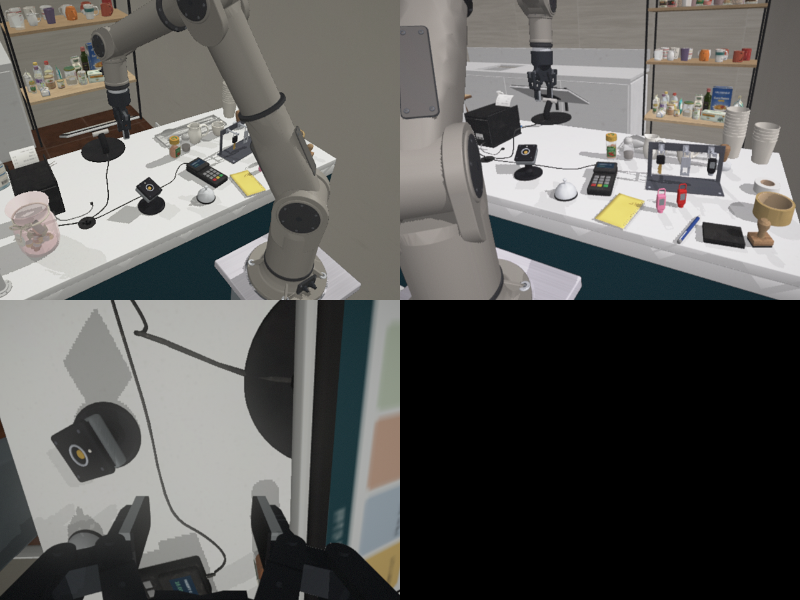

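The wrist and scene views show the finger is pressed against the tilted monitor's edge, which is at x≈300/400 in the wrist tile. I'll back away towards -x at once, and take a smaller radius from here.

Request:
arm_command([
  {"ax": 0,"ay": 0,"az": 0,"dx": 0,"dy": -30,"dz": 0,"jaw": 60},
  {"ax": 0,"ay": 0,"az": 0,"dx": 0,"dy": -50,"dz": 0,"jaw": 60},
  {"ax": 0,"ay": 0,"az": 0,"dx": 0,"dy": -20,"dz": 0,"jaw": 60},
])

```text
time_s: 1.92
ee_pos: [552.2, 219.8, 230.8]
orientation: [[0.096, 0.995, -0.002], [0.995, -0.096, 0.0], [0.0, -0.002, -1.0]]
ft_force: [0.7, -0.1, 0.3]
gripper_width: 0.704
finger_force: 0.0
```

```bash
python3 -c "
from plan import *
print(p,R.round(3).tolist(),s['ft_force'],s['finger_force'],s['qpos'],s['gripper_width'])
path(12,(595,-370,220),-77.9)
# corrective turn to vertical in tool frame
z=R.T@np.array([0,0,-1.]);print('tilt fix',np.cross([0,0,1],z))"
```

```text
[552.21704747 219.7922017  230.84354818] [[0.096, 0.995, -0.002], [0.995, -0.096, 0.0], [0.0, -0.002, -1.0]] [ 0.67375227 -0.06004682  0.27846783] 0.0 [-0.80786251  0.36292156  0.41931889  1.77662245 -0.16970339  1.03931884
 -0.42233063] 0.7037819244030977
[-38.5  27.7   0.8] 0.1053
[-38.4  29.1   0.8] 0.1053
[-38.2  30.4   0.8] 0.1053
[-37.9  31.8   0.8] 0.1053
[-37.6  33.2   0.8] 0.1053
[-37.3  34.6   0.8] 0.1053
[-36.9  36.    0.8] 0.1053
[-36.5  37.4   0.8] 0.1053
[-36.   38.8   0.8] 0.1053
[-35.4  40.2   0.8] 0.1053
[-34.9  41.6   0.8] 0.1053
[-34.2  43.    0.8] 0.1053
tilt fix [-2.13157910e-03 -3.27285644e-05  0.00000000e+00]
```

```bash
python3 -c "
from plan import *
S=load('side0')
for u,v in((519,246),(546,250),(533,252),(580,262),(363,254)):
    o,d=ray(S,u,v);print(u,v,(o-d*o[2]/d[2]).round(0))
N=12;g=np.array([590,-369,220.]);th=np.radians(-77.9)-np.arctan2(R[1,1],R[0,1]);Rc=R
for i in range(N):
    print((Rc.T@((g-p)/N)).round(1),-round(th/N,4));Rc=Ro.from_rotvec([0,0,th/N]).as_matrix()@Rc
"
```

```text
519 246 [ 892. -404.    0.]
546 250 [ 890. -464.   -0.]
533 252 [ 867. -436.    0.]
580 262 [ 848. -533.    0.]
363 254 [714. -65.   0.]
[-48.5   7.8   0.9] 0.1053
[-47.4  12.9   0.9] 0.1053
[-45.8  17.8   0.9] 0.1053
[-43.7  22.5   0.9] 0.1053
[-41.1  27.    0.8] 0.1053
[-38.   31.2   0.8] 0.1053
[-34.5  35.    0.8] 0.1053
[-30.7  38.4   0.8] 0.1053
[-26.5  41.4   0.8] 0.1053
[-22.   44.    0.8] 0.1053
[-17.2  46.1   0.8] 0.1053
[-12.3  47.6   0.8] 0.1053
```

Clear of the tall cups, so I'll take the straight line.

Request:
arm_command([
  {"ax": 0,"ay": 0,"az": 0.105,"dx": -48.5,"dy": 8,"dz": 1,"jaw": 55},
  {"ax": 0,"ay": 0,"az": 0.105,"dx": -47.5,"dy": 13,"dz": 1,"jaw": 55},
  {"ax": 0,"ay": 0,"az": 0.105,"dx": -46,"dy": 18,"dz": 1,"jaw": 55},
  {"ax": 0,"ay": 0,"az": 0.105,"dx": -43.5,"dy": 22.5,"dz": 1,"jaw": 55},
  {"ax": 0,"ay": 0,"az": 0.105,"dx": -41,"dy": 27,"dz": 1,"jaw": 55},
  {"ax": 0,"ay": 0,"az": 0.105,"dx": -38,"dy": 31,"dz": 1,"jaw": 55},
  {"ax": 0,"ay": 0,"az": 0.105,"dx": -34.5,"dy": 35,"dz": 1,"jaw": 55},
  {"ax": 0,"ay": 0,"az": 0.105,"dx": -31,"dy": 38.5,"dz": 1,"jaw": 55},
  {"ax": 0,"ay": 0,"az": 0.105,"dx": -26.5,"dy": 41.5,"dz": 1,"jaw": 55},
  {"ax": 0,"ay": 0,"az": 0.105,"dx": -22,"dy": 44,"dz": 1,"jaw": 55},
  {"ax": 0,"ay": 0,"az": 0.105,"dx": -17,"dy": 46,"dz": 1,"jaw": 55},
  {"ax": 0,"ay": 0,"az": 0.105,"dx": -12,"dy": 47.5,"dz": 1,"jaw": 55},
  {"ax": 0,"ay": 0,"az": 0,"dx": 0,"dy": 0,"dz": 0,"jaw": 55},
])

```text
time_s: 3.55
ee_pos: [591.0, -374.5, 218.9]
orientation: [[0.979, 0.204, -0.002], [0.204, -0.979, -0.003], [-0.002, 0.003, -1.0]]
ft_force: [-0.5, -0.2, 0.1]
gripper_width: 0.64
finger_force: 0.0
```

```bash
python3 -c "
from h import *
c=snap('wrist','w2');s=read_state();print(s['ee_pos'],s['orientation'],s['qpos'],s['gripper_width'],s['ft_force'],c['position'])
for h in((597.6,-370.3,123.5),(597.6,-370.3,125)):print(proj(c,h))"
```

```text
[ 592.02869502 -371.65193993  218.67946862] [[ 9.78108231e-01  2.08092028e-01 -1.41292443e-03]
 [ 2.08091148e-01 -9.78109155e-01 -7.45708814e-04]
 [-1.53717038e-03  4.35366862e-04 -9.99998724e-01]] [-0.01896508  0.6375745   0.77162532  1.53989783 -0.46868966  1.15787606
 -0.51589095] 0.6483064463682728 [ 0.69209001  0.62179653 -0.38485841] [ 674.08228775 -356.245092    363.06106823]
[316.71083655 232.17275071]
[316.69326752 232.96146602]
```

View pics/w2.png

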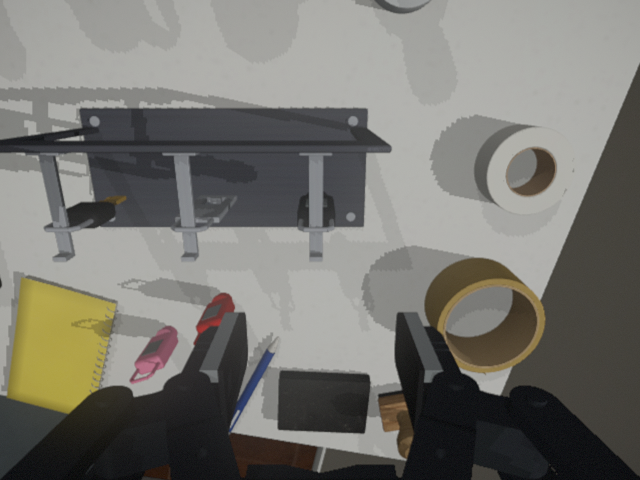

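The wrist view shows the rail from above. The loop bar of the contact key is at (316,229), its hook tip is at (316,259), and the row of hooks is level in the image, so the yaw fits.

```bash
python3 -c "
from h import *
c=load('w2');s=read_state();R=np.array(s['orientation']);p=np.array(s['ee_pos'])
def pl(u,v,z):
    o,d=ray(c,u,v);return o+d*(z-o[2])/d[2]
b=pl(316,229,124.5);t=pl(316,259,129);print(b,t,(R.T@(t-b)),pl(190,259,129))
g=np.array([b[0],b[1],69]);print(p,R.T@(g-p))"
```

```text
[ 599.75008511 -369.4389855   124.5       ] [ 582.982492   -372.91833225  129.        ] [-17.13145936  -0.08406239  -4.47370834] [ 567.85160591 -300.22366848  129.        ]
[ 592.02869502 -371.65193993  218.67946862] [  8.24293427  -0.62291674 149.66671764]
```

Request:
arm_command([
  {"ax": 0,"ay": 0,"az": 0,"dx": 8,"dy": -0.6,"dz": 20,"jaw": 55},
  {"ax": 0,"ay": 0,"az": 0,"dx": 0,"dy": 0,"dz": 30,"jaw": 55},
  {"ax": 0,"ay": 0,"az": 0,"dx": 0,"dy": 0,"dz": 30,"jaw": 55},
  {"ax": 0,"ay": 0,"az": 0,"dx": 0,"dy": 0,"dz": 30,"jaw": 55},
  {"ax": 0,"ay": 0,"az": 0,"dx": 0,"dy": 0,"dz": 20,"jaw": 55},
  {"ax": 0,"ay": 0,"az": 0,"dx": 0,"dy": 0,"dz": 10,"jaw": 55},
  {"ax": 0,"ay": 0,"az": 0,"dx": 0,"dy": 0,"dz": 7,"jaw": 55},
  {"ax": 0,"ay": 0,"az": 0,"dx": 0,"dy": 0,"dz": 0,"jaw": 55},
])

```text
time_s: 4.6
ee_pos: [601.1, -367.3, 72.4]
orientation: [[0.977, 0.211, 0.0], [0.211, -0.977, -0.0], [0.0, 0.0, -1.0]]
ft_force: [-0.4, -0.1, 1.1]
gripper_width: 0.646
finger_force: 0.0
```

```bash
python3 -c "
from h import *
snap('side','s3');c=snap('wrist','w3');s=read_state();print(s['ee_pos'],s['gripper_width'],s['ft_force'],s['orientation'])
a=cv2.resize(cv2.imread('pics/s3.png')[200:310,385:535],(400,293),interpolation=cv2.INTER_CUBIC);b=cv2.resize(cv2.imread('pics/w3.png'),(391,293));cv2.imwrite('pics/m3.png',np.hstack([a,b]))"
```

```text
[ 601.29099126 -367.72367918   73.15133784] 0.644150507773256 [-0.45066419 -0.50939986  0.6199713 ] [[ 9.77480426e-01  2.11022870e-01  1.16791158e-03]
 [ 2.11023749e-01 -9.77480693e-01 -6.86784727e-04]
 [ 9.96683735e-04  9.17775707e-04 -9.99999082e-01]]
```

View pics/m3.png

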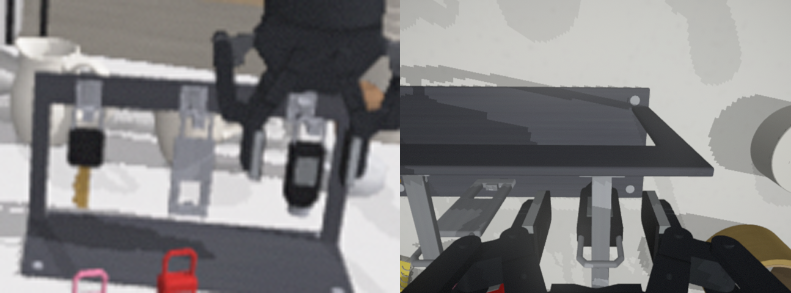

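Both views show the key standing between the open pads, at (303,175) in the left tile and (600,215) in the right. I'll close on it.

Request:
arm_command([
  {"ax": 0,"ay": 0,"az": 0,"dx": -1,"dy": 0,"dz": 2,"jaw": 30},
  {"ax": 0,"ay": 0,"az": 0,"dx": 0,"dy": 0,"dz": 0,"jaw": 15},
  {"ax": 0,"ay": 0,"az": 0,"dx": 0,"dy": 0,"dz": 0,"jaw": 15},
  {"ax": 0,"ay": 0,"az": 0,"dx": 0,"dy": 0,"dz": 0,"jaw": 15},
  {"ax": 0,"ay": 0,"az": 0,"dx": 0,"dy": 0,"dz": 0,"jaw": 15},
  {"ax": 0,"ay": 0,"az": 0,"dx": 0,"dy": 0,"dz": 0,"jaw": 15},
])

```text
time_s: 5.45
ee_pos: [600.0, -367.8, 70.6]
orientation: [[0.977, 0.211, 0.0], [0.211, -0.977, -0.0], [0.0, 0.0, -1.0]]
ft_force: [-1.4, -0.7, 1.8]
gripper_width: 0.272
finger_force: 58.7
```

Request:
arm_command([
  {"ax": 0,"ay": 0,"az": 0,"dx": 0,"dy": 0,"dz": -5,"jaw": 15},
  {"ax": 0,"ay": 0,"az": 0,"dx": 0,"dy": 0,"dz": -5,"jaw": 15},
  {"ax": 0,"ay": 0,"az": 0,"dx": 0,"dy": 0,"dz": 0,"jaw": 15},
  {"ax": 0,"ay": 0,"az": 0,"dx": 0,"dy": 0,"dz": 0,"jaw": 15},
])

```text
time_s: 5.95
ee_pos: [599.9, -367.3, 80.2]
orientation: [[0.977, 0.211, -0.0], [0.211, -0.977, 0.0], [0.0, -0.0, -1.0]]
ft_force: [0.3, 0.0, -0.6]
gripper_width: 0.275
finger_force: 58.7
```

Request:
arm_command([
  {"ax": 0,"ay": 0,"az": 0,"dx": -8,"dy": 0,"dz": 0,"jaw": 15},
  {"ax": 0,"ay": 0,"az": 0,"dx": -10,"dy": 0,"dz": 0,"jaw": 15},
  {"ax": 0,"ay": 0,"az": 0,"dx": -10,"dy": 0,"dz": 0,"jaw": 15},
  {"ax": 0,"ay": 0,"az": 0,"dx": -15,"dy": 0,"dz": 0,"jaw": 15},
  {"ax": 0,"ay": 0,"az": 0,"dx": -20,"dy": 0,"dz": 0,"jaw": 15},
  {"ax": 0,"ay": 0,"az": 0,"dx": -20,"dy": 0,"dz": 0,"jaw": 15},
  {"ax": 0,"ay": 0,"az": 0,"dx": 0,"dy": 0,"dz": -30,"jaw": 15},
  {"ax": 0,"ay": 0,"az": 0,"dx": 0,"dy": 0,"dz": -40,"jaw": 15},
  {"ax": 0,"ay": 0,"az": 0,"dx": 0,"dy": 0,"dz": -50,"jaw": 15},
  {"ax": 0,"ay": 0,"az": 0,"dx": 0,"dy": 0,"dz": 0,"jaw": 15},
])

```text
time_s: 7.2
ee_pos: [519.2, -387.5, 204.5]
orientation: [[0.978, 0.21, 0.006], [0.21, -0.978, -0.004], [0.005, 0.005, -1.0]]
ft_force: [-0.1, -0.3, -0.7]
gripper_width: 0.272
finger_force: 58.8
```

```bash
python3 -c "
from h import *
snap('side','s4');c=snap('wrist','w4');snap('scene','c4');s=read_state();print(s['ee_pos'],s['gripper_width'],s['finger_force'],s['ft_force'],s['orientation'])
print(proj(load('side0'),s['ee_pos']),proj(load('scene0'),s['ee_pos']))
u,v=proj(load('side0'),s['ee_pos']).astype(int)
I=cv2.imread('pics/s4.png');a=cv2.resize(I[v-80:v+70,u-75:u+75],(400,400),interpolation=cv2.INTER_CUBIC);b=cv2.resize(cv2.imread('pics/w4.png'),(400,300));d=cv2.resize(I[210:310,385:535],(400,267))
cv2.imwrite('pics/m4.png',np.hstack([a,np.vstack([b,d])[:567][:400] if 0 else np.vstack([b[::1],cv2.resize(d,(400,100))])]))"
```

```text
[ 517.80726783 -384.60986431  199.43380151] 0.2737355571640016 58.81496608257294 [ 0.74519218  0.00685938 -1.42138381] [[ 9.77519655e-01  2.10842673e-01 -8.31184757e-04]
 [ 2.10843604e-01 -9.77518991e-01  1.26341562e-03]
 [-5.46116960e-04 -1.41026359e-03 -9.99998856e-01]]
[513.71853316 221.90434468] [439.06009432 179.16695044]
```

View pics/m4.png

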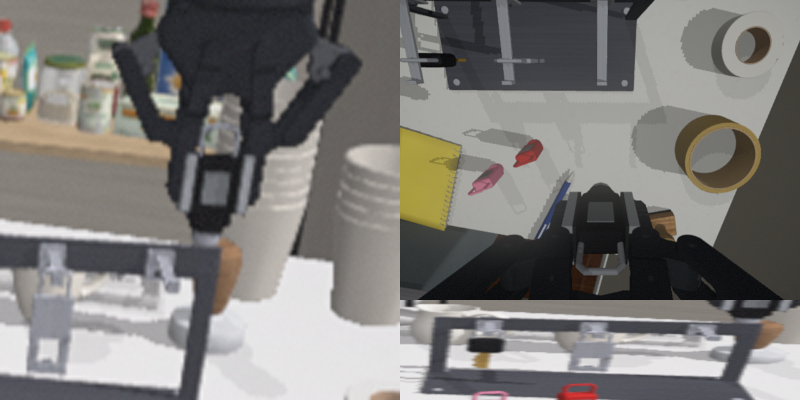

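The key is held upright, its hook is empty and the other two still hang. Next I'll refine the cup position from the three views I already have, using the brass-coloured centroid.

```bash
cat > cup.py <<'E'
from h import *
def brass(f,u,v,w=14):
    c=load(f);h=cv2.cvtColor(c['pixels'],cv2.COLOR_RGB2HSV)
    m=cv2.inRange(h,(10,90,90),(35,255,255));k=np.zeros_like(m);k[v-w:v+w,u-w:u+w]=m[v-w:v+w,u-w:u+w]
    y,x=np.nonzero(k);return c,x.mean(),y.mean(),len(x)
E
python3 - <<'E'
from cup import *
np.set_printoptions(precision=2,suppress=True)
o=[]
for f,u,v in(('side0',201,243),('scene0',239,300),('wrist1',125,243)):
    b=brass(f,u,v);print(f,b[1:]);o.append(b[:3])
print(tri(*o),tri(*o[:2]),tri(o[0],o[2]),tri(o[1],o[2]))
s=read_state();p=np.array(s['ee_pos']);print(proj(load('s4'),p-[0,0,19.6]),s['time_s'])
# head edges in wrist1 for yaw: show
c=load('wrist1');cv2.imwrite('pics/r1.png',cv2.resize(c['pixels'][170:330,50:260,::-1],None,fx=3.5,fy=3.5,interpolation=cv2.INTER_CUBIC))
E
```

```text
side0 (np.float64(200.65384615384616), np.float64(243.0), 26)
scene0 (np.float64(238.96), np.float64(300.6), 25)
wrist1 (np.float64(128.1811023622047), np.float64(246.86614173228347), 127)
(array([477.31, 217.88,  83.92]), [0.7, 0.7, 0.3]) (array([476.8 , 217.8 ,  84.27]), [0.7, 0.7]) (array([477.1 , 218.05,  83.46]), [0.4, 0.4]) (array([477.72, 217.72,  84.23]), [0.3, 0.3])
[512.01 233.13] 7.35
```

View pics/r1.png

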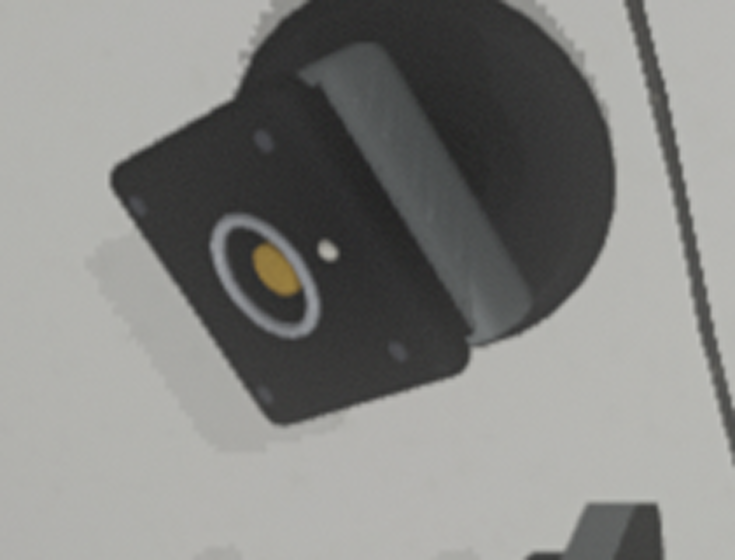

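```bash
python3 - <<'E'
from cup import *
c=load('wrist1')
def pl(u,v,z):
    o,d=ray(c,50+u/3.5,170+v/3.5);return o+d*(z-o[2])/d[2]
for a,b,z in(((113,180),(278,425),71),((138,207),(265,395),74),((263,140),(398,352),98),((380,45),(530,310),92)):
    d=pl(*a,z)-pl(*b,z);print(np.linalg.norm(d),np.arctan2(-d[0],d[1]),np.arctan2(d[0],-d[1]))
E
```

```text
63.601595241456835 0.3764897879566478 -2.7651028656331453
48.31811328858826 0.3792750314321714 -2.7623176221576218
48.495889492754685 0.37513876887562503 -2.766453884714168
59.044122142670595 0.34468219271815287 -2.7969104608716404
```

```bash
cat > tgt.py <<'E'
from h import *
from scipy.spatial.transform import Rotation as Ro, Slerp
np.set_printoptions(precision=3,suppress=True)
yaw=.377;zc=np.array([-np.sin(.45)*np.cos(yaw),-np.sin(.45)*np.sin(yaw),np.cos(.45)])
contact=np.array([477.3,217.9,83.9]);mouth=contact+2*zc
yt=np.array([np.sin(yaw),-np.cos(yaw),0]);Rt=np.column_stack([np.cross(yt,-zc),yt,-zc])
s=read_state();p=np.array(s['ee_pos']);R=np.array(s['orientation'])
def rows(N,goal):
    rv=Ro.from_matrix(R.T@Rt).as_rotvec();print('turn/row',rv/N)
    Rc=R
    for i in range(N):
        print((Rc.T@((goal-p)/N)).round(1));Rc=Rc@Ro.from_rotvec(rv/N).as_matrix()
E
python3 -c "
from tgt import *
print(Rt,mouth,p);rows(12,mouth+100*zc)"
```

```text
[[ 0.837  0.368  0.404]
 [ 0.331 -0.93   0.16 ]
 [ 0.435  0.    -0.9  ]] [476.491 217.58   85.701] [ 517.807 -384.61   199.434]
turn/row [ 0.003  0.037 -0.014]
[  3.6 -49.2   2. ]
[  4.2 -49.1   2.3]
[  4.8 -49.1   2.6]
[  5.3 -49.    3. ]
[  5.9 -48.9   3.3]
[  6.4 -48.8   3.7]
[  6.9 -48.7   4.1]
[  7.4 -48.6   4.5]
[  7.9 -48.5   5. ]
[  8.4 -48.3   5.4]
[  8.8 -48.2   5.9]
[  9.2 -48.1   6.3]
```

Request:
arm_command([
  {"ax": 0.003,"ay": 0.037,"az": -0.014,"dx": 3.6,"dy": -49,"dz": 2,"jaw": 15},
  {"ax": 0.003,"ay": 0.037,"az": -0.014,"dx": 4.2,"dy": -49,"dz": 2.3,"jaw": 15},
  {"ax": 0.003,"ay": 0.037,"az": -0.014,"dx": 4.8,"dy": -49,"dz": 2.6,"jaw": 15},
  {"ax": 0.003,"ay": 0.037,"az": -0.014,"dx": 5.3,"dy": -49,"dz": 3,"jaw": 15},
  {"ax": 0.003,"ay": 0.037,"az": -0.014,"dx": 5.9,"dy": -49,"dz": 3.3,"jaw": 15},
  {"ax": 0.003,"ay": 0.037,"az": -0.014,"dx": 6.4,"dy": -49,"dz": 3.7,"jaw": 15},
  {"ax": 0.003,"ay": 0.037,"az": -0.014,"dx": 6.9,"dy": -49,"dz": 4,"jaw": 15},
  {"ax": 0.003,"ay": 0.037,"az": -0.014,"dx": 7.4,"dy": -49,"dz": 4.5,"jaw": 15},
  {"ax": 0.003,"ay": 0.037,"az": -0.014,"dx": 8,"dy": -48.5,"dz": 5,"jaw": 15},
  {"ax": 0.003,"ay": 0.037,"az": -0.014,"dx": 8.4,"dy": -48,"dz": 5.4,"jaw": 15},
  {"ax": 0.003,"ay": 0.037,"az": -0.014,"dx": 9,"dy": -48,"dz": 6,"jaw": 15},
  {"ax": 0.003,"ay": 0.037,"az": -0.014,"dx": 9,"dy": -48,"dz": 6,"jaw": 15},
  {"ax": 0,"ay": 0,"az": 0,"dx": 0,"dy": 0,"dz": 0,"jaw": 15},
  {"ax": 0,"ay": 0,"az": 0,"dx": 0,"dy": 0,"dz": 0,"jaw": 15},
])

```text
time_s: 9.1
ee_pos: [435.2, 194.9, 175.0]
orientation: [[0.84, 0.372, 0.395], [0.339, -0.928, 0.155], [0.425, 0.004, -0.905]]
ft_force: [0.6, -0.6, -1.4]
gripper_width: 0.266
finger_force: 59.1
```

```bash
python3 -c "
from tgt import *
print(p,R,s['ft_force'],s['gripper_width'],s['finger_force'],s['time_s'],s['qpos']);rows(1,mouth+45*zc)"
```

```text
[435.182 194.85  175.019] [[ 0.84   0.372  0.395]
 [ 0.339 -0.928  0.155]
 [ 0.425  0.004 -0.905]] [ 0.592 -0.602 -1.354] 0.2657137385917146 59.086400270462036 9.1 [-1.065  0.024  0.454  2.409  0.314  0.298 -2.083]
turn/row [0.002 0.012 0.006]
[ 3.9 -6.  55.7]
```

Request:
arm_command([
  {"ax": 0.001,"ay": 0.006,"az": 0.003,"dx": 2,"dy": -3,"dz": 20,"jaw": 15},
  {"ax": 0.001,"ay": 0.006,"az": 0.003,"dx": 2,"dy": -3,"dz": 20,"jaw": 15},
  {"ax": 0,"ay": 0,"az": 0,"dx": 0,"dy": 0,"dz": 15,"jaw": 15},
  {"ax": 0,"ay": 0,"az": 0,"dx": 0,"dy": 0,"dz": 0,"jaw": 15},
  {"ax": 0,"ay": 0,"az": 0,"dx": 0,"dy": 0,"dz": 0,"jaw": 15},
])

```text
time_s: 9.72
ee_pos: [457.7, 207.7, 132.6]
orientation: [[0.838, 0.365, 0.406], [0.33, -0.931, 0.155], [0.435, 0.004, -0.9]]
ft_force: [0.4, -0.5, -0.5]
gripper_width: 0.273
finger_force: 59.4
```

```bash
python3 -c "
from tgt import *
print(p,R,s['ft_force'],s['time_s'],s['qpos']);rows(1,mouth+45*zc)
T=[]
for n in('side','scene'):
    c=snap(n,n+'5');q=p-zc*19.6;u,v=proj(c,q);print(n,u,v,'mouth',proj(c,mouth))
    u,v=int(u),int(v);print('org',u-30,v-35);T.append(cv2.resize(c['pixels'][v-35:v+35,u-30:u+40,::-1],(390,390),interpolation=cv2.INTER_CUBIC))
print(read_state()['ee_pos'])
cv2.imwrite('pics/m5.png',np.hstack(T))"
```

```text
[457.723 207.662 132.595] [[ 0.838  0.365  0.406]
 [ 0.33  -0.931  0.155]
 [ 0.435  0.004 -0.9  ]] [ 0.411 -0.534 -0.456] 9.725 [-0.74   0.172  0.128  2.389  0.546  0.169 -2.336]
turn/row [ 0.005 -0.    -0.002]
[-1.4 -2.3  6.4]
side 198.3486270996276 231.77282666709254 mouth [200.702 242.178]
org 168 196
scene 243.0375989942648 291.7999078049919 mouth [239.099 300.444]
org 213 256
[457.423 209.05  132.955]
```

View pics/m5.png

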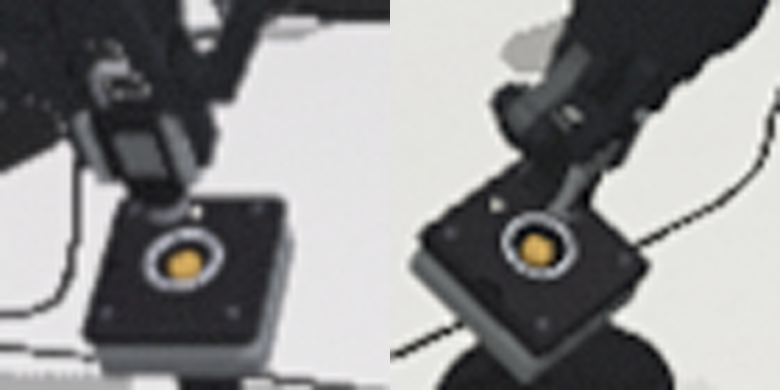

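Joint 6 is now at its range limit (0.169), so I need to know whether the fit pose has a better arm configuration. I'll fit a quick kinematic model to the logged states.

```bash
cat > kin.py <<'E'
import numpy as np, itertools
from scipy.optimize import least_squares
from scipy.spatial.transform import Rotation as Ro
Q=np.array([[-1.28009,.4776,.02237,1.55616,-.01146,1.10932,-.08308],[-.692,.52051,.38722,1.55509,-.2545,1.15593,-.31336],[-.80786,.36292,.41932,1.77662,-.1697,1.03932,-.42233],[-.01897,.63757,.77163,1.5399,-.46869,1.15788,-.51589],[-1.065,.024,.454,2.409,.314,.298,-2.083],[-.74,.172,.128,2.389,.546,.169,-2.336]])
P=np.array([[261.97,621.62,230.58],[628.13,234.78,225.49],[552.22,219.79,230.84],[592.03,-371.65,218.68],[435.18,194.85,175.02],[457.72,207.66,132.6]])
RR=np.array([[[-.922,.388,0],[.388,.922,-.001],[0,-.001,-1]],[[.076,.996,-.056],[.997,-.075,.026],[.022,-.058,-.998]],[[.096,.995,-.002],[.995,-.096,0],[0,-.002,-1]],[[.978,.208,-.001],[.208,-.978,-.001],[-.002,0,-1]],[[.84,.372,.395],[.339,-.928,.155],[.425,.004,-.905]],[[.838,.365,.406],[.33,-.931,.155],[.435,.004,-.9]]])
def fk(q,par,sg):
    h,L1,L2,Lt,a,b,c,o0,o7,ex=par
    q=np.asarray(q)*sg
    Rz=lambda t:Ro.from_euler('z',t).as_matrix();Ry=lambda t:Ro.from_euler('y',t).as_matrix()
    R=Rz(q[0]+o0);p=np.array([0,0,h])
    R=R@Ry(q[1]);p=p+R@[ex,0,0]*0+R@[0,0,0]
    R=R@Rz(q[2]);p=p+R@[a,0,L1]
    R=R@Ry(q[3]);p=p+R@[b,0,0]
    R=R@Rz(q[4]);p=p+R@[0,0,L2]
    R=R@Ry(q[5]);p=p+R@[c,0,0]
    R=R@Rz(q[6]+o7);return p+R@[0,0,Lt],R
def fit():
    best=None
    for s in itertools.product((1,-1),repeat=4):
        sg=np.array([s[0],1,s[1],1,s[2],1,s[3]])
        f=lambda x:np.concatenate([np.r_[fk(q,x,sg)[0]-p,(fk(q,x,sg)[1]-R).ravel()*300] for q,p,R in zip(Q,P,RR)])
        for o7 in(0,1.57,3.14,-1.57):
            r=least_squares(f,[350,400,400,300,0,0,0,0,o7,0],loss='soft_l1',max_nfev=60)
            if best is None or r.cost<best[0]:best=(r.cost,r.x,sg,np.abs(f(r.x)).max())
    return best
if __name__=='__main__':
    b=fit();print(b);np.savez('kin.npz',x=b[1],sg=b[2])
E
python3 kin.py
```

```text
(np.float64(106.41761569806097), array([ 3.43571801e+02,  5.56739555e+02,  4.97190867e+02,  3.64529678e+02,
        1.08877588e+01,  1.32994540e+01,  2.49012334e+01, -9.02181381e-02,
        1.48101023e+00,  0.00000000e+00]), array([-1,  1, -1,  1, -1,  1, -1]), np.float64(11.595998471149016))
```

```bash
cat > ik.py <<'E'
from kin import *
from tgt import Rt,mouth,zc
k=np.load('kin.npz');X,SG=k['x'],k['sg']
lo=np.array([-2.96,-.34,-1.41,.24,-1.37,.17,-2.96]);hi=np.array([2.96,2.1,1.46,2.44,4.51,1.92,2.96])
def solve(p,R,q0,full=True,w=0.,qr=None):
    def f(q):
        pp,r=fk(q,X,SG);e=np.r_[(pp-p)/300,Ro.from_matrix(R.T@r).as_rotvec() if full else np.cross(r[:,2],R[:,2])]
        return e if not w else np.r_[e,w*(q-qr)]
    r=least_squares(f,np.clip(q0,lo+1e-3,hi-1e-3),bounds=(lo,hi));return r.x,r.fun
E
python3 - <<'E'
from ik import *
np.set_printoptions(precision=2,suppress=True)
rng=np.random.default_rng(0);out=[]
for d in(14.6,50):
  p=mouth+d*zc;out=[]
  for i in range(200):
    q,e=solve(p,Rt,rng.uniform(lo,hi),full=False)
    if np.abs(e).max()<1e-4:out.append((np.minimum(q-lo,hi-q)[:6].min(),q))
  out.sort(key=lambda t:-t[0]);print(d,len(out))
  for m,q in out[:8]:
    R=fk(q,X,SG)[1];print(round(m,2),q,'psi',round(Ro.from_matrix(Rt.T@R).as_rotvec()[2],2))
E
```

```text
14.6 98
0.02 [ 0.49  0.77 -1.39  2.42  1.66  0.82  1.59] psi 1.43
0.02 [ 0.48  0.75 -1.37  2.42  1.65  0.79 -2.67] psi -0.59
0.02 [ 0.48  0.74 -1.37  2.42  1.65  0.79  0.4 ] psi 2.61
0.01 [ 0.45  0.64 -1.29  2.43  1.64  0.68  2.73] psi 0.27
0.01 [ 0.44  0.63 -1.27  2.43  1.63  0.66  2.59] psi 0.42
0.01 [ 0.42  0.6  -1.24  2.43  1.63  0.63  2.58] psi 0.42
0.01 [ 0.42  0.6  -1.24  2.43  1.63  0.63 -0.42] psi -2.86
0.01 [ 0.42  0.6  -1.24  2.43  1.63  0.62  0.39] psi 2.61
50 119
0.03 [-0.1   0.19 -0.55  2.41  0.94  0.2  -1.24] psi -1.47
0.03 [-0.09  0.19 -0.55  2.41  0.95  0.2  -2.82] psi 0.11
0.03 [-0.09  0.19 -0.56  2.41  0.95  0.2   1.28] psi 2.29
0.03 [-0.05  0.2  -0.6   2.41  0.99  0.21  2.34] psi 1.2
0.03 [-0.11  0.19 -0.53  2.41  0.93  0.2  -0.19] psi -2.49
0.03 [ 0.01  0.21 -0.67  2.41  1.04  0.23  2.94] psi 0.54
0.02 [ 0.06  0.21 -0.73  2.42  1.09  0.24 -2.93] psi 0.09
0.02 [ 0.06  0.21 -0.73  2.42  1.09  0.24  0.93] psi 2.51
```

```bash
python3 - <<'E'
from ik import *
np.set_printoptions(precision=2,suppress=True)
for q,p in zip(Q,P): print((fk(q,X,SG)[0]-p).round(1),end=' ')
print()
rng=np.random.default_rng(0)
qn=Q[5]
for tilt in(.45,.42,.39,.36,.3):
  R=Rt@Ro.from_euler('y',-(.45-tilt)).as_matrix()
  tip=mouth-5*zc
  p=tip-19.6*R[:,2];best=[]
  q,e=solve(p,R,qn);print(tilt,'same yaw from current',q,np.abs(e).max().round(4))
  for i in range(60):
    q,e=solve(p,R,rng.uniform(lo,hi),full=False)
    if np.abs(e).max()<1e-4 and q[2]>-.6 and q[6]<0:best.append((np.minimum(q-lo,hi-q)[:6].min(),q))
  best.sort(key=lambda t:-t[0])
  for m,q in best[:2]:print('  ',round(m,2),q,round(Ro.from_matrix(R.T@fk(q,X,SG)[1]).as_rotvec()[2],2))
E
```

```text
[0.4 4.7 4. ] [-1.1  0.9 -0.3] [-8.1  3.8  1.1] [-8.8 -6.6 -7.5] [-10.3   0.3   0.3] [ 1.1  0.4 -0.9] 
0.45 same yaw from current [-0.26  0.27 -0.38  2.39  1.2   0.17 -2.96] 0.0176
   0.0 [-0.24  0.28 -0.41  2.43  1.53  0.17 -1.53] -1.77
   0.0 [-0.25  0.28 -0.41  2.43  1.53  0.17 -0.87] -2.43
0.42 same yaw from current [-0.28  0.28 -0.35  2.38  1.07  0.17 -2.83] 0.0003
   0.05 [-0.13  0.3  -0.52  2.39  1.23  0.22 -1.81] -1.17
   0.04 [-1.07  0.32  0.66  2.39 -1.2   0.21 -0.44] -0.07
0.39 same yaw from current [-0.43  0.27 -0.15  2.34  0.48  0.17 -2.22] 0.0
   0.09 [-0.07  0.31 -0.58  2.35  1.04  0.26 -1.51] -1.26
   0.08 [-1.32  0.42  0.97  2.36 -1.25  0.36 -1.24] 0.75
0.36 same yaw from current [-0.31  0.28 -0.29  2.31  0.54  0.23 -2.27] 0.0003
   0.12 [-0.06  0.32 -0.59  2.32  0.87  0.29 -2.82] 0.22
   0.09 [-0.17  0.3  -0.46  2.32  0.74  0.26 -2.47] -0.0
0.3 same yaw from current [-0.4   0.29 -0.16  2.26  0.24  0.3  -1.96] 0.0
   0.17 [-1.04  0.34  0.62  2.27 -0.59  0.34 -0.31] -0.83
   0.17 [-0.11  0.32 -0.52  2.27  0.6   0.35 -0.02] -2.29
```

```bash
cat > go.py <<'E'
from tgt import *
def go(d,tilt,L=19.6,n=1,tip_off=(0,0)):
    Rg=Rt@Ro.from_euler('y',-(.45-tilt)).as_matrix()
    tip=mouth+d*zc+Rg[:,0]*tip_off[0]+Rg[:,1]*tip_off[1]; g=tip-L*Rg[:,2]
    rv=Ro.from_matrix(R.T@Rg).as_rotvec()
    print('t',s['time_s'],'p',p.round(1),'q',s['qpos'],'F',s['ft_force'].round(1) if hasattr(s['ft_force'],'round') else s['ft_force'],'jaw',round(s['gripper_width'],3))
    t=p+L*R[:,2]-mouth
    print('tip in cup frame',(Rt.T@t)*[1,1,-1],'tilt err',np.degrees(Ro.from_matrix(Rt.T@R).as_rotvec()))
    print('shift',R.T@(g-p),'turn',rv)
E
python3 -c "
from go import *
go(8,.39)"
```

```text
t 9.825 p [457.4 209.  133. ] q [-0.743  0.172  0.128  2.388  0.548  0.169 -2.338] F [ 0.  -0.2 -1.1] jaw 0.271
tip in cup frame [ 1.781  0.991 32.027] tilt err [-0.233  0.055 -0.025]
shift [-0.61  -1.01  24.058] turn [ 0.004 -0.061  0.   ]
```

Request:
arm_command([
  {"ax": 0.002,"ay": -0.03,"az": 0,"dx": 0,"dy": -0.5,"dz": 0,"jaw": 15},
  {"ax": 0.002,"ay": -0.03,"az": 0,"dx": 0,"dy": -0.5,"dz": 3,"jaw": 15},
  {"ax": 0,"ay": 0,"az": 0,"dx": 0,"dy": 0,"dz": 5,"jaw": 15},
  {"ax": 0,"ay": 0,"az": 0,"dx": 0,"dy": 0,"dz": 6,"jaw": 15},
  {"ax": 0,"ay": 0,"az": 0,"dx": 0,"dy": 0,"dz": 0,"jaw": 15},
  {"ax": 0,"ay": 0,"az": 0,"dx": 0,"dy": 0,"dz": 0,"jaw": 15},
])

```text
time_s: 10.58
ee_pos: [461.5, 212.4, 119.3]
orientation: [[0.859, 0.37, 0.353], [0.342, -0.929, 0.14], [0.38, 0.0, -0.925]]
ft_force: [0.1, 0.1, -0.7]
gripper_width: 0.271
finger_force: 59.3
```

```bash
python3 -c "
from go import *
go(8,.39)"
```

```text
t 10.575 p [461.5 212.4 119.3] q [-0.611  0.22  -0.     2.337  0.411  0.222 -2.188] F [ 0.1  0.1 -0.7] jaw 0.271
tip in cup frame [-0.795 -0.648 17.602] tilt err [ 0.02  -3.447 -0.086]
shift [1.367 0.647 9.536] turn [-0.     0.     0.002]
```

Request:
arm_command([
  {"ax": 0,"ay": 0,"az": 0,"dx": 1,"dy": 0.3,"dz": 5,"jaw": 15},
  {"ax": 0,"ay": 0,"az": 0,"dx": 1,"dy": 0.3,"dz": 5,"jaw": 15},
  {"ax": 0,"ay": 0,"az": 0,"dx": 0,"dy": 0,"dz": 4,"jaw": 15},
  {"ax": 0,"ay": 0,"az": 0,"dx": 0,"dy": 0,"dz": 0,"jaw": 15},
  {"ax": 0,"ay": 0,"az": 0,"dx": 0,"dy": 0,"dz": 0,"jaw": 15},
])

```text
time_s: 11.2
ee_pos: [468.7, 214.4, 107.3]
orientation: [[0.86, 0.369, 0.353], [0.341, -0.929, 0.14], [0.38, 0.0, -0.925]]
ft_force: [-0.7, 0.6, -1.0]
gripper_width: 0.269
finger_force: 59.3
```

```bash
python3 -c "
from go import *
go(0,.39,tip_off=(.6,0))
T=[]
for n in('side','scene','wrist'):
    c=snap(n,n+'6');print(n,'tip',proj(c,p+19.6*R[:,2]),'mouth',proj(c,mouth),'contact',proj(c,contact))
from cup import brass
for n in('side','scene'):
    c=load(n+'6');u,v=proj(c,contact).astype(int)
    try:print(brass(n+'6',u,v,8)[1:])
    except Exception as e:print(e)
c=load('wrist6');u,v=proj(c,contact).astype(int);print(brass('wrist6',u,v,25)[1:])
"
```

```text
t 11.2 p [468.7 214.4 107.3] q [-0.614  0.256  0.011  2.331  0.448  0.192 -2.222] F [-0.7  0.6 -1. ] jaw 0.269
tip in cup frame [0.669 0.122 3.525] tilt err [ 0.022 -3.432 -0.052]
shift [ 0.145 -0.128  3.559] turn [-0.    -0.     0.001]
side tip [200.431 240.864] mouth [200.702 242.178] contact [200.922 242.783]
scene tip [239.324 299.373] mouth [239.099 300.444] contact [238.874 300.916]
wrist tip [321.935 305.188] mouth [321.64 302.31] contact [321.636 299.975]
(np.float64(201.83333333333334), np.float64(244.33333333333334), 6)
(np.float64(237.85714285714286), np.float64(302.14285714285717), 7)
(np.float64(323.61290322580646), np.float64(289.76129032258063), 155)
```

Request:
arm_command([
  {"ax": 0,"ay": -0.01,"az": 0,"dx": 0.3,"dy": 0,"dz": 1.5,"jaw": 15},
  {"ax": 0,"ay": 0,"az": 0,"dx": 0,"dy": 0,"dz": 1.5,"jaw": 15},
  {"ax": 0,"ay": 0,"az": 0,"dx": 0,"dy": 0,"dz": 1.5,"jaw": 15},
  {"ax": 0,"ay": 0,"az": 0,"dx": 0,"dy": 0,"dz": 0,"jaw": 15},
  {"ax": 0,"ay": 0,"az": 0,"dx": 0,"dy": 0,"dz": 0,"jaw": 15},
])

```text
time_s: 11.98
ee_pos: [470.5, 215.1, 103.2]
orientation: [[0.863, 0.369, 0.345], [0.343, -0.929, 0.137], [0.371, 0.0, -0.929]]
ft_force: [0.6, 0.3, -0.5]
gripper_width: 0.27
finger_force: 59.3
```

```bash
python3 -c "
from go import *
go(-4.5,.38,tip_off=(.6,0));print('Fz cup',np.dot(s['ft_force'],zc))"
```

```text
t 11.975 p [470.5 215.1 103.2] q [-0.596  0.269 -0.007  2.322  0.442  0.198 -2.213] F [ 0.6  0.3 -0.5] jaw 0.27
tip in cup frame [ 0.433  0.103 -0.959] tilt err [ 0.02  -4.007 -0.055]
shift [ 0.417 -0.108  3.562] turn [-0.    -0.     0.001]
Fz cup -0.7367475275442343
```

Request:
arm_command([
  {"ax": 0,"ay": 0,"az": 0,"dx": 0.2,"dy": 0,"dz": 1,"jaw": 15},
  {"ax": 0,"ay": 0,"az": 0,"dx": 0.1,"dy": 0,"dz": 1,"jaw": 15},
  {"ax": 0,"ay": 0,"az": 0,"dx": 0,"dy": 0,"dz": 0,"jaw": 15},
  {"ax": 0,"ay": 0,"az": 0,"dx": 0,"dy": 0,"dz": 0,"jaw": 15},
])

```text
time_s: 12.48
ee_pos: [471.5, 215.5, 101.5]
orientation: [[0.863, 0.369, 0.345], [0.343, -0.929, 0.137], [0.371, 0.0, -0.929]]
ft_force: [-1.9, -0.9, 1.8]
gripper_width: 0.273
finger_force: 59.4
```

```bash
python3 -c "
from go import *
go(-4.5,.38,tip_off=(.6,0));print('Fz cup',np.dot(s['ft_force'],zc))"
```

```text
t 12.475 p [471.5 215.5 101.5] q [-0.596  0.274 -0.006  2.321  0.449  0.195 -2.22 ] F [-1.9 -0.9  1.8] jaw 0.273
tip in cup frame [ 0.591  0.094 -2.943] tilt err [ 0.022 -4.006 -0.056]
shift [ 0.121 -0.1    1.594] turn [-0.    -0.     0.001]
Fz cup 2.559958654063538
```

Request:
arm_command([
  {"ax": 0,"ay": 0.008,"az": 0,"dx": -0.1,"dy": 0,"dz": 0.5,"jaw": 15},
  {"ax": 0,"ay": 0.008,"az": 0,"dx": -0.1,"dy": 0,"dz": 0.5,"jaw": 15},
  {"ax": 0,"ay": 0,"az": 0,"dx": 0,"dy": 0,"dz": 0,"jaw": 15},
  {"ax": 0,"ay": 0,"az": 0,"dx": 0,"dy": 0,"dz": 0,"jaw": 15},
  {"ax": 0,"ay": 0,"az": 0,"dx": 0,"dy": 0,"dz": 0,"jaw": 15},
])

```text
time_s: 13.1
ee_pos: [471.7, 215.5, 100.5]
orientation: [[0.857, 0.369, 0.359], [0.34, -0.929, 0.142], [0.386, 0.0, -0.923]]
ft_force: [-2.0, -0.5, 0.2]
gripper_width: 0.272
finger_force: 59.5
```

```bash
python3 -c "
from go import *
go(-4.5,.38,tip_off=(.6,0))
F=[np.array(s['ft_force'])]
c=snap('wrist','w7');F.append(np.array(read_state()['ft_force']));snap('side','s7');F.append(np.array(read_state()['ft_force']));snap('scene','c7')
f=np.mean(F,0)-[0,0,-.6];print('Fz cup',f@zc,'lat',Rt.T@f,s['wrist_torque'])"
```

```text
t 13.1 p [471.7 215.5 100.5] q [-0.594  0.274 -0.012  2.332  0.548  0.173 -2.32 ] F [-2.  -0.5  0.2] jaw 0.272
tip in cup frame [ 0.72   0.127 -3.948] tilt err [ 0.02  -3.085 -0.049]
shift [ 0.228 -0.134  0.602] turn [-0.    -0.016  0.001]
Fz cup 2.23761239447852 lat [-0.521 -0.187 -2.238] [-0.247  0.589  0.011]
```

Request:
arm_command([
  {"ax": 0,"ay": -0.005,"az": 0,"dx": 0,"dy": 0,"dz": 0.5,"jaw": 15},
  {"ax": 0,"ay": 0,"az": 0,"dx": 0,"dy": 0,"dz": 0.5,"jaw": 15},
  {"ax": 0,"ay": 0,"az": 0,"dx": 0,"dy": 0,"dz": 0,"jaw": 15},
  {"ax": 0,"ay": 0,"az": 0,"dx": 0,"dy": 0,"dz": 0,"jaw": 15},
  {"ax": 0,"ay": 0,"az": 0,"dx": 0,"dy": 0,"dz": 0,"jaw": 15},
])

```text
time_s: 13.88
ee_pos: [472.1, 215.7, 99.7]
orientation: [[0.859, 0.369, 0.355], [0.341, -0.929, 0.141], [0.381, -0.0, -0.924]]
ft_force: [-1.1, -0.9, 3.2]
gripper_width: 0.269
finger_force: 59.5
```

```bash
python3 -c "
from go import *
go(-4.5,.38,tip_off=(.6,0))
F=[np.array(s['ft_force'])]
for i in range(12):
    c=camera('side');F.append(np.array(read_state()['ft_force']))
f=np.mean(F,0)-[0.2,-.1,-.7];print('F cup frame',Rt.T@f,np.std(F,0),read_state()['qpos'],read_state()['time_s'])
cv2.imwrite('pics/s8.png',c['pixels'][:,:,::-1])
for n in('side','scene'):
    c=snap(n,n+'8');h=cv2.cvtColor(c['pixels'],cv2.COLOR_RGB2HSV);u,v=proj(c,contact).astype(int)
    print(n,'brass px',cv2.inRange(h,(10,90,90),(35,255,255))[v-8:v+9,u-8:u+9].astype(bool).sum())
# others still as before: diff of side view over rail + counter items
a=load('side0')['pixels'].astype(int);b=load('side8')['pixels'].astype(int);d=(abs(a-b).max(2)>40)
for n,(x0,x1,y0,y1) in dict(cup_key=(405,430,225,285),opener=(445,470,230,290),bell=(245,288,285,325),pad=(312,392,308,365),lookalikes=(405,462,290,345)).items():print(n,d[y0:y1,x0:x1].sum())
"
```

```text
t 13.875 p [472.1 215.7  99.7] q [-0.579  0.278 -0.027  2.327  0.545  0.18  -2.316] F [-1.1 -0.9  3.2] jaw 0.269
tip in cup frame [ 0.691  0.098 -4.928] tilt err [ 0.025 -3.357 -0.051]
shift [ 0.109 -0.106 -0.378] turn [-0.    -0.011  0.001]
F cup frame [ 0.548  0.169 -3.655] [0.508 0.4   0.336] [-0.579  0.278 -0.027  2.327  0.544  0.18  -2.316] 14.475
side brass px 0
scene brass px 0
cup_key 0
opener 0
bell 0
pad 0
lookalikes 0
```

```bash
python3 -c "
from rig import *
print(finish_job())"
```

```text
the job is handed in; nothing more can be done
None
```

The key is held in the reader cup about 3° off square, pressing at about 3.7 N, which puts the contact roughly 3 mm in, and the job is handed in; but on the way a finger hit the monitor and the wrist force read about 125 N, over the 120 N limit, so it may be judged failed.

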